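# Fit the hold-down spring of a laboratory rocker

### The job

Fit the hold-down spring on the bench rocker so that it keeps the lidded tray in place: take the long spring from its cradle, drop its pin into the hole of the near rail, stretch the spring across the tray and slip its eye over the post on the far rail. Leave pin and eye pushed fully down onto the rails, and let go.

Things in the scene. Friction and masses are not known exactly. Their poses are not given: they have to be found in the camera images.
- eye (a point): Centre of the flat ring (inside 20, outside 32, 6 mm thick) on one end of the long steel spring lying level in a grey cradle. x runs along the spring from pin to eye, z up. 33 mm back (-x) and 4 mm up is the centre of an end block 14 wide, 14 high, 26 mm long, free all round, 54 mm above the table: grip it across. Ring and block undersides are flush. Spring 0.1 kg.
- pin_tip (a point): Lower end of the 8 mm thick pin under the spring's other end, pointing down, 32 mm long below the flat underside, 35 mm below the ring's middle plane; axes as eye. Relaxed, pin and eye are 142 mm apart. The spring never bends: held by the eye's block it is carried as one stiff piece. It only stretches along x, up to 60 mm, with 1.5 N plus 1.5 N per 10 mm.
- hole (a point): Centre of the mouth of a vertical round hole, 20 mm wide, 40 mm deep, in the flat top of the bench rocker's bare steel rail nearest the robot (rail 34 mm wide along x, top 125 mm above the table). x points from hole to post, z up.
- post (a point): Foot, at the rail's top, of an upright post 8 mm thick, 14 mm high, on the rocker's far rail (26 mm wide along x), level with the hole's mouth, 182 mm from it: the fitted spring is stretched about 28 mm (6 N). Axes as hole. Between the rails stands a tray 82 mm long, 15 mm lower than their tops; its middle ridge is 2 mm lower than them.
Things that resemble listed ones, but are neither listed nor needed, are in the scene too. Of the things like the part that bears eye, leave any that is green; of the rest the larger one is meant.

How it is judged:
At the end, for the whole second after the job is handed in: The pin stands in the hole, its tip at least 24 mm below the hole's mouth and within 12 mm of the hole's axis; the eye encircles the post, its centre within 11 mm of the post's axis and its middle plane less than 10 mm above the rail top (horizontal distance between pin_tip and hole below 0.012 m and z of pin_tip in the frame of hole below -0.024 m and horizontal distance between eye and post below 0.011 m and z of eye in the frame of post below 0.01 m); the robot touches nothing.
It also fails if it takes over 38 s, if anything falls off the work surface, if the arm or the gripper's body presses on something with over 40 N, if the wrist force passes 120 N, or if a joint passes its speed limit or range.

### The arm

A 6-joint arm with a two-finger parallel gripper is mounted at the origin on the work surface. World frame = base frame: x ahead of the robot, y to its left, z up, the work surface at z = 0. Lengths are in m, angles in rad, forces in N, time in s.
With the tool pointing down it reaches from about 0.35 to 0.775 m from the base axis. Payload 7.3 kg.
Tool frame: the origin (TCP) lies midway between the tips of the shut fingers; the grasp point (between the pads) lies 19 mm behind it; z points along the fingers, y is the line along which they close (so a half turn about z gives the same grasp; the last joint's range is limited). The gripper opens to 92 mm and grips with 3 to 60 N. Pads are 19 mm wide; open, the fingers measure 130 mm over their backs; the gripper's body (75 mm by 190 mm) begins 47 mm behind the grasp point.
Start: joints at [-1.285, 0.342, 1.524, -0, 1.275, -0.146], TCP at [0.22, -0.477, 0.227] pointing down, gripper open.
Joint ranges: [-2.53, 2.53], [-0.77, 2.02], [0.04, 2.7], [-1, 4.14], [0.28, 2.66], [-3.11, 3.11]. Speed limits (rad/s): [2.57, 2.57, 3.14, 3.14, 3.14, 3.14].

### API

Orientations are given as [roll, pitch, yaw] about the fixed x, y, z axes, in that order (R = Rz(yaw) Ry(pitch) Rx(roll)).
In Python, from cell import monitor, vision, workorder gives the robot as it stands.
- The arm moves only by the tool move_arm, never from a script. Its argument "rows" is a list of rows, each a list of 5 numbers: the shift along the world's x, y, z in mm, then the turn about the world's z in rad, then the closure, from -1 (fully open) to 1 (shut). A call has 1 to 12 rows; each row shifts and turns the commanded pose from where the row before left it; what a row does not reach is not made up. A row lasts 1/10 s, in which the tool goes at most 50 mm and 8.59 degrees, less where a joint would pass 70% of its speed; a pose out of reach is approached as far as the arm can. A call is refused whole if a number of a shift passes 50 or a number of a turn 0.15, either way. A call with a gripper value outside its range is refused whole. The fingers move at their own pace and stop on an object; "newtons" is the grip in N (left out, the last holds). Time passes only in rows, so rows that do not move let the fingers close. It gives the time, the measured TCP pose, the force, the opening and the grip force at its end, in the units of the state.
- monitor.observe(): the state, without advancing time (a new reading comes with each control period).
- vision.read_camera(name): name is "scene" or "top" or "wrist"; returns the picture (420x560x3 uint8, red, green, blue); there is no depth.
- vision.get_calibration(name): a dict with "K" (3x3 intrinsics, pixels), "T" (4x4, takes a point from camera to world coordinates); the wrist camera has in their place "mount" (4x4, takes a point from camera to tool coordinates, whose origin is the TCP and whose axes are the flange's). Camera axes: x right, y up, looking along -z (the intrinsics and any distortion apply to the point x, -y, -z); pixel columns grow to the right and rows downward; lengths in m; the calibration is good to about 2 mm. A picture is of the moment at which its call begins: read the wrist's pose just before it. get_calibration takes no time and is no camera call.
- workorder.hand_in(): hands the job in; it is judged then, once.
The state is a dict: "time": time; "qpos": joint angles; "qvel": joint speeds; "joint_efforts": joint torques, N m; "tool_pos": TCP position; "tool_rot": TCP orientation; "contact_force": force on the tool from outside, world axes, zero at the start; "torque": the same for the moment, N m; "opening": finger opening in m; "grip_force": force on a finger pad.
Only numpy, scipy, OpenCV 4.12 (cv2) and the standard library are available. Lean on these libraries where they do the work, as an engineer would, in place of code of your own. Each camera call takes 0.05 s, during which the arm holds its last target. There are 200 camera calls.

## Working session

There is one attempt and no reset: what is moved stays moved. The work goes in short steps, Python scripts to look and compute and a tool call to move; the robot and the scene stay as the last step left them, time stands still between calls to the robot, and variables do not carry over. Pictures are saved under pics/ and viewed, at most 10 in all, crops included, and the job is handed in when it is done.

Besides the shell and the picture viewer there is one more tool, called after "Call:" as name(argument=value, ...) on one line, values as JSON. move_arm: Moves the arm, as the interface text tells. Its arguments: {"type":"object","properties":{"rows":{"type":"array","items":{"type":"array","items":{"type":"number"}}},"newtons":{"type":"number"}},"required":["rows"]}

```bash
mkdir -p pics; ls; python3 - <<'E'
from cell import monitor, vision, workorder
import cv2,numpy as np
for n in ("scene","top"):
    cv2.imwrite(f"pics/{n}0.png",vision.read_camera(n)[:,:,::-1])
    c=vision.get_calibration(n); print(n,{k:np.round(v,4).tolist() if not isinstance(v,str) else v for k,v in c.items()})
c=vision.get_calibration("wrist");print({k:np.round(v,4).tolist() for k,v in c.items()})
s=monitor.observe();print(s)
E
```

```text
pics
scene {'K': [[426.8506, 0.0, 277.1289], [0.0, 426.8506, 208.6496], [0.0, 0.0, 1.0]], 'T': [[0.4391, -0.5883, 0.6791, 1.0914], [0.8984, 0.2814, -0.3371, -0.2552], [0.0073, 0.7581, 0.6521, 0.6648], [0.0, 0.0, 0.0, 1.0]]}
top {'K': [[462.3341, 0.0, 275.722], [0.0, 462.3341, 217.0357], [0.0, 0.0, 1.0]], 'T': [[-0.0181, 0.9864, -0.1631, 0.3275], [-0.9994, -0.0128, 0.0335, 0.0413], [0.031, 0.1636, 0.986, 1.1187], [0.0, 0.0, 0.0, 1.0]]}
{'K': [[301.8196, 0.0, 283.1263], [0.0, 301.8196, 208.7196], [0.0, 0.0, 1.0]], 'mount': [[-0.0008, 0.9552, 0.2961, 0.0801], [1.0, 0.0006, 0.0008, -0.0005], [0.0006, 0.2961, -0.9552, -0.1569], [0.0, 0.0, 0.0, 1.0]]}
{'time': 0.1, 'qpos': array([-1.28500840e+00,  3.42664068e-01,  1.52488379e+00, -1.79169935e-05,
        1.27539709e+00, -1.45972646e-01]), 'qvel': array([ 5.70689087e-04, -1.23736451e-03, -2.61586983e-04, -6.71975828e-04,
       -3.36914047e-05, -2.57554126e-03]), 'joint_efforts': array([ 2.14478932e-03, -4.32005739e+01, -2.44694620e+01,  7.19344709e-02,
        5.26243402e-02, -5.62675666e-05]), 'tool_pos': array([ 0.21962676, -0.47647277,  0.2261219 ]), 'tool_rot': array([-3.14025225e+00, -1.79745783e-04,  4.31765677e-01]), 'contact_force': array([-0.22165471,  0.15694514, -0.6485699 ]), 'torque': array([ 0.05578003, -0.03772614, -0.05236814]), 'grip_force': 0.0, 'opening': 0.09192325413674811}
```

View pics/scene0.png

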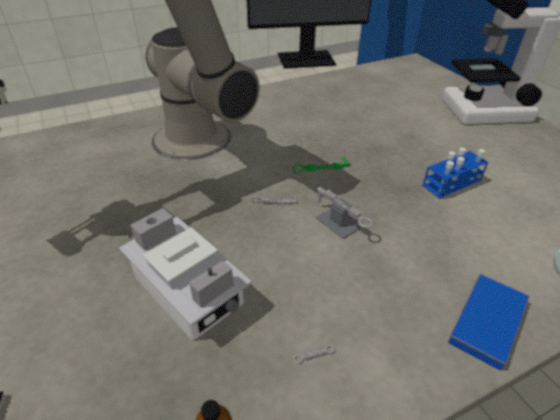

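View pics/top0.png

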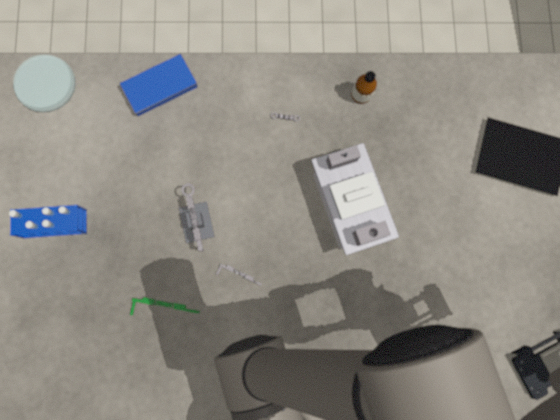

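Candidates for the spring (scene px): cradle spring (342,207), chosen because it is the long one in the grey cradle; small silver ones lying on the table at (275,201) and (315,354); green one at (322,166), to be left alone. Bench rocker: hole (152,222) and post (211,272) in scene, (373,232) and (345,156) in top. I'll check the choice in a close crop.

```bash
python3 - <<'E'
import cv2,numpy as np
s=cv2.imread("pics/scene0.png");t=cv2.imread("pics/top0.png")
c=lambda i,x,y,w,h:cv2.resize(i[y:y+h,x:x+w],(400,300),interpolation=cv2.INTER_CUBIC)
m=np.vstack([np.hstack([c(s,305,175,80,60),c(t,160,175,100,75)]),np.hstack([c(s,120,200,140,105),c(t,300,140,160,120)])])
cv2.imwrite("pics/m.png",m)
E
```

```text
(no output)
```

View pics/m.png

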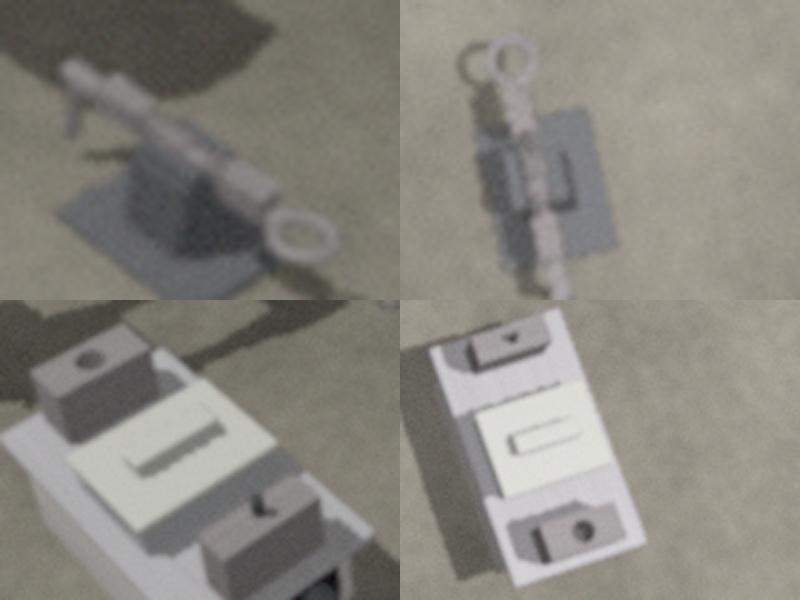

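The crop shows the long grey spring on its cradle, with its eye at scene (365,222) / top (188,190). The hole is at (152,220) / (373.6,232.8) and the post foot at (211.7,274.6) / (344.8,156.5).

```bash
cat > h.py <<'E'
from cell import monitor, vision, workorder
import cv2,numpy as np
from scipy.spatial.transform import Rotation as R
def pose(n,st=None):
    c=vision.get_calibration(n)
    if n!="wrist": return c["K"],c["T"]
    T=np.eye(4);T[:3,:3]=R.from_euler("xyz",st["tool_rot"]).as_matrix();T[:3,3]=st["tool_pos"]
    return c["K"],T@c["mount"]
def ray(K,T,p):
    v=np.array([(p[0]-K[0,2])/K[0,0],-(p[1]-K[1,2])/K[1,1],-1]);v=T[:3,:3]@v
    return T[:3,3],v/np.linalg.norm(v)
def tri(rs):
    A=sum(np.eye(3)-np.outer(v,v) for o,v in rs);b=sum((np.eye(3)-np.outer(v,v))@o for o,v in rs)
    x=np.linalg.solve(A,b);return x,[np.linalg.norm(np.cross(x-o,v)) for o,v in rs]
def onz(r,z): return r[0]+r[1]*(z-r[0][2])/r[1][2]
def proj(K,T,x):
    q=T[:3,:3].T@(np.asarray(x)-T[:3,3]);return K[0,2]+K[0,0]*q[0]/-q[2],K[1,2]-K[1,1]*q[1]/-q[2]
E
python3 - <<'E'
from h import *
S=pose("scene");T=pose("top");np.set_printoptions(precision=4,suppress=True)
P={"eye":((365.4,222.2),(188,190)),"hole":((152.2,220.3),(373.6,232.8)),"post":((211.7,274.6),(344.8,156.5))}
X={}
for k,(a,b) in P.items():
    X[k],e=tri([ray(*S,a),ray(*T,b)]);print(k,X[k],e)
d=X["post"]-X["hole"];print(np.linalg.norm(d),np.degrees(np.arctan2(d[1],d[0])))
print("pin tip?",tri([ray(*S,(319.4,201.6)),ray(*T,(200,248))]), onz(ray(*T,(200,249)),.06))
E
```

```text
eye [0.5722 0.2116 0.0502] [np.float64(0.001458969979330853), np.float64(0.001458969979331049)]
hole [ 0.455  -0.2038  0.123 ] [np.float64(0.0021918209928924823), np.float64(0.0021918209928924208)]
post [ 0.6288 -0.1477  0.1223] [np.float64(0.002586483819900794), np.float64(0.0025864838199008136)]
0.18264269914456288 17.877977943353255
pin tip? (array([0.4368, 0.1839, 0.0162]), [np.float64(0.00172734749741555), np.float64(0.0017273474974155026)]) [0.4309 0.1797 0.06  ]
```

Call:
move_arm(rows=[[18,38,0,-0.02,-1],[18,38,0,-0.02,-1],[18,38,0,-0.02,-1],[18,38,0,-0.02,-1],[18,38,0,-0.02,-1],[18,38,0,-0.02,-1],[18,38,0,-0.02,-1],[18,38,0,-0.02,-1],[18,38,0,-0.02,-1],[18,38,0,-0.02,-1],[18,38,0,-0.02,-1],[18,38,0,0,-1]], newtons=40)

```text
time: 1.3
tool_pos: [0.436, -0.0191, 0.2266]
tool_rot: [3.142, 0.0, 0.211]
contact_force: [-0.2, 0.0, 0.6]
opening: 0.092
grip_force: 0.0
```

Call:
move_arm(rows=[[18,38,-10,0,-1],[18,38,-10,0,-1],[18,38,-10,0,-1],[18,38,-10,0,-1],[18,38,-10,0,-1],[14,36,-10,0,-1],[0,0,0,0,-1],[0,0,0,0,-1],[0,0,0,0,-1]])

```text
time: 2.2
tool_pos: [0.5394, 0.2044, 0.1668]
tool_rot: [3.141, 0.001, 0.211]
contact_force: [-0.4, -0.1, 0.3]
opening: 0.0915
grip_force: 0.0
```

```bash
python3 - <<'E'
from h import *
s=monitor.observe();im=vision.read_camera("wrist")
np.save("w1.npy",[s["tool_pos"],s["tool_rot"]])
print(s["time"],s["tool_pos"],s["tool_rot"],s["contact_force"])
print(proj(*pose("wrist",s),(.5722,.2116,.05)))
cv2.imwrite("pics/w1.png",im[:,:,::-1])
E
```

```text
2.2 [0.5394128  0.20436844 0.16676582] [3.14114476e+00 6.13026242e-04 2.11299411e-01] [-0.35250312 -0.05568935  0.33551941]
(np.float64(283.56849352543486), np.float64(168.35261959904733))
```

View pics/w1.png

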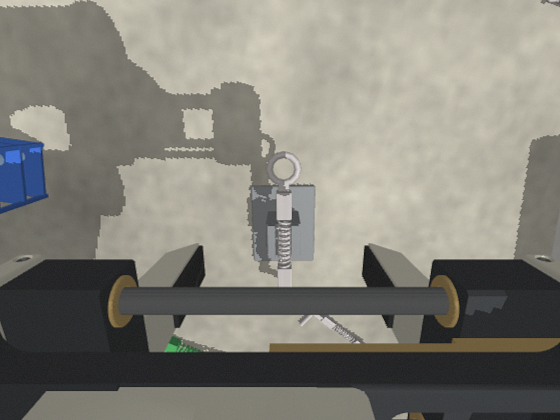

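The wrist view puts the eye at (283.5,168.5), which matches the prediction (283.6,168.4). The block is at (285,203), square between the fingers, so I descend and grip.

Call:
move_arm(rows=[[0,0,-30,0,-1],[0,0,-30,0,-1],[0,0,-30,0,-1],[0,0,-25,0,-1],[0,0,-15,0,-1],[0,0,0,0,-1],[0,0,0,0,1],[0,0,0,0,1],[0,0,0,0,1],[0,0,0,0,1],[0,0,0,0,1],[0,0,0,0,1]], newtons=45)

```text
time: 3.45
tool_pos: [0.5398, 0.2052, 0.037]
tool_rot: [3.142, -0.0, 0.212]
contact_force: [0.2, -0.4, -0.6]
opening: 0.0481
grip_force: 0.0
```

Call:
move_arm(rows=[[0,0,0,0,1],[0,0,0,0,1],[0,0,0,0,1],[0,0,10,0,1],[0,0,20,0,1],[0,0,40,0,1],[0,0,40,0,1],[0,0,40,0,1],[0,0,0,0,1]])

```text
time: 4.35
tool_pos: [0.5427, 0.2059, 0.1936]
tool_rot: [-3.141, -0.012, 0.212]
contact_force: [1.0, 0.1, -0.1]
opening: 0.0133
grip_force: 44.9
```

```bash
python3 - <<'E'
from h import *
s=monitor.observe();im=vision.read_camera("wrist");a=vision.read_camera("scene");b=vision.read_camera("top")
print(s["time"],s["tool_pos"],s["tool_rot"],s["contact_force"],s["opening"])
for n in("scene","top"):print(proj(*pose(n),s["tool_pos"]))
x,y=map(int,proj(*pose("scene"),s["tool_pos"]));u,v=map(int,proj(*pose("top"),s["tool_pos"]))
print(x,y,u,v)
c=lambda i,x,y:cv2.resize(i[max(y-50,0):y+50,x-65:x+65],(390,300),interpolation=cv2.INTER_CUBIC)
m=np.vstack([np.hstack([c(a,x,y),c(b,u,v)]),cv2.resize(im[100:310,140:420],(780,585))[:300]])
cv2.imwrite("pics/w2.png",m[:,:,::-1])
E
```

```text
4.35 [0.54270213 0.20594234 0.19359384] [-3.14144937 -0.01208969  0.21187696] [ 0.97364614  0.06759848 -0.06521908] 0.013325384234555855
(np.float64(363.9566029063586), np.float64(159.93770998738768))
(np.float64(178.9650326489671), np.float64(188.1669904577195))
363 159 178 188
```

View pics/w2.png

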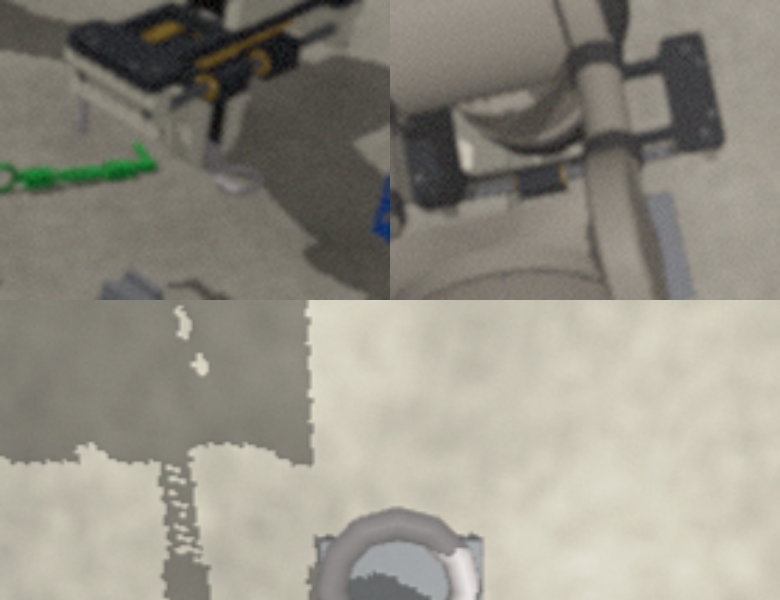

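```bash
python3 - <<'E'
from h import *
np.set_printoptions(precision=4,suppress=True)
s=monitor.observe();im=vision.read_camera("wrist")
print(s["time"],s["tool_pos"],s["tool_rot"],s["contact_force"],s["opening"])
S=pose("scene");W=pose("wrist",s)
e,err=tri([ray(*S,(377.3,169)),ray(*W,(283.6,202))]);print(e,err)
for z in (0.16,.17,.18,.19,.2,.21): print(z,onz(ray(*W,(283.6,202)),z),proj(*S,onz(ray(*W,(283.6,202)),z)))
cv2.imwrite("pics/w3.png",cv2.resize(im[150:350,180:390],(788,750))[:600,:,::-1])
E
```

```text
4.5 [0.5392 0.205  0.1864] [3.1415 0.0009 0.2118] [-0.3417  0.0779 -1.7883] 0.01339172938182376
[0.5754 0.2136 0.191 ] [np.float64(0.0007955481901262446), np.float64(0.0007955481901261222)]
0.16 [0.566  0.2112 0.16  ] (np.float64(370.5909698185767), np.float64(179.48865112079787))
0.17 [0.5688 0.2118 0.17  ] (np.float64(372.4593934994898), np.float64(176.08007735617713))
0.18 [0.5716 0.2124 0.18  ] (np.float64(374.3649542377118), np.float64(172.60375429008303))
0.19 [0.5744 0.213  0.19  ] (np.float64(376.30877035947253), np.float64(169.0576417549204))
0.2 [0.5772 0.2136 0.2   ] (np.float64(378.29200554856084), np.float64(165.4396168370949))
0.21 [0.58   0.2142 0.21  ] (np.float64(380.3158711694186), np.float64(161.7474696389807))
```

View pics/w3.png

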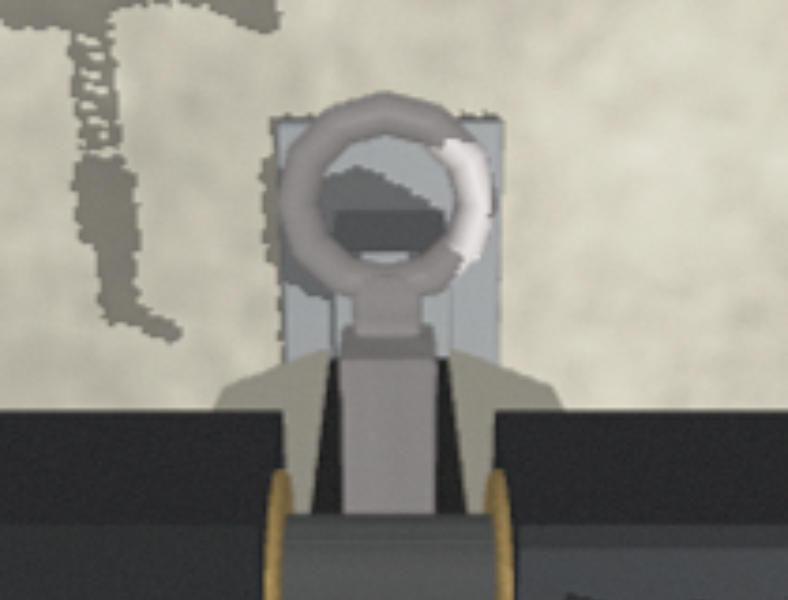

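The spring is held, but the ring (crop centre (386,195), 56.5 px wide) is about level with the fingertips. The fingers closed during the lift, so they have only the top of the block. I'll set it straight back into its cradle and regrip it fully.

Call:
move_arm(rows=[[0,0,-40,0,1],[0,0,-40,0,1],[0,0,-30,0,1],[0,0,-12,0,1],[0,0,-3,0,1],[0,0,0,0,1],[0,0,0,0,1]])

```text
time: 5.25
tool_pos: [0.5407, 0.2054, 0.0632]
tool_rot: [3.142, -0.003, 0.212]
contact_force: [-0.5, 0.3, -1.2]
opening: 0.0134
grip_force: 44.9
```

Call:
move_arm(rows=[[0,0,-2,0,1],[0,0,-1,0,1],[0,0,-1,0,1],[0,0,-1,0,1],[0,0,0,0,1]])

```text
time: 5.75
tool_pos: [0.5397, 0.2052, 0.0567]
tool_rot: [3.142, 0.0, 0.212]
contact_force: [-0.0, -0.0, -1.1]
opening: 0.0137
grip_force: 44.9
```

Call:
move_arm(rows=[[0,0,-1,0,1],[0,0,-1,0,1],[0,0,-1,0,1],[0,0,0,0,1]])

```text
time: 6.15
tool_pos: [0.5396, 0.2051, 0.0535]
tool_rot: [3.141, 0.0, 0.212]
contact_force: [-0.2, -0.2, -1.6]
opening: 0.0133
grip_force: 44.9
```

Call:
move_arm(rows=[[0,0,-1,0,1],[0,0,-1,0,1],[0,0,-1,0,1],[0,0,0,0,1]])

```text
time: 6.55
tool_pos: [0.5397, 0.2052, 0.0506]
tool_rot: [3.142, 0.0, 0.212]
contact_force: [-0.1, -0.3, -0.5]
opening: 0.0134
grip_force: 44.9
```

Call:
move_arm(rows=[[0,0,-1,0,1],[0,0,-1,0,1],[0,0,0,0,1]])

```text
time: 6.85
tool_pos: [0.5402, 0.2053, 0.0497]
tool_rot: [3.142, -0.001, 0.212]
contact_force: [-0.8, 0.1, 5.9]
opening: 0.0133
grip_force: 44.9
```

Call:
move_arm(rows=[[0,0,1,0,0.2],[0,0,0,0,0.2],[0,0,0,0,0.2],[0,0,0,0,0.2],[0,0,-7,0,0.2],[0,0,-6,0,0.2],[0,0,0,0,1],[0,0,0,0,1],[0,0,0,0,1],[0,0,0,0,1],[0,0,0,0,1],[0,0,0,0,1]], newtons=50)

```text
time: 8.05
tool_pos: [0.5399, 0.2052, 0.0369]
tool_rot: [3.141, -0.0, 0.212]
contact_force: [1.0, 0.0, 0.6]
opening: 0.0132
grip_force: 50.0
```

Call:
move_arm(rows=[[0,0,0,0,1],[0,0,0,0,1]])

```text
time: 8.25
tool_pos: [0.5399, 0.2052, 0.0368]
tool_rot: [3.141, -0.0, 0.212]
contact_force: [0.7, 0.4, 1.0]
opening: 0.0135
grip_force: 50.0
```

Call:
move_arm(rows=[[0,0,15,0,1],[0,0,30,0,1],[0,0,40,0,1],[0,0,40,0,1],[0,-15,25,0,1],[2,-30,0,0.01,1],[2,-30,0,0.01,1],[2,-30,0,0.01,1],[2,-30,0,0.01,1],[2,-30,0,0.01,1],[2,-30,0,0.01,1],[2,-30,0,0.01,1]])

```text
time: 9.45
tool_pos: [0.5535, -0.0209, 0.1866]
tool_rot: [-3.141, 0.0, 0.282]
contact_force: [0.8, 0.4, -1.2]
opening: 0.0133
grip_force: 50.0
```

Call:
move_arm(rows=[[2,-30,0,0.01,1],[2,-30,0,0.01,1],[1,-30,0,0.01,1],[0,-30,0,0,1],[0,-20,0,0,1],[0,-10,0,0,1],[0,0,0,0,1],[0,0,0,0,1],[0,0,0,0,1]])

```text
time: 10.35
tool_pos: [0.5588, -0.1686, 0.1868]
tool_rot: [-3.141, 0.0, 0.313]
contact_force: [0.9, 0.5, -0.7]
opening: 0.0138
grip_force: 50.0
```

```bash
python3 - <<'E'
from h import *
np.set_printoptions(precision=4,suppress=True)
s=monitor.observe();im=vision.read_camera("wrist");a=vision.read_camera("scene");b=vision.read_camera("top")
print(s["time"],s["tool_pos"],s["tool_rot"],s["contact_force"],s["opening"])
print(proj(*pose("wrist",s),(.6288,-.1477,.125)))
c=lambda i,x,y,w,h:cv2.resize(i[y:y+h,x:x+w],(400,300),interpolation=cv2.INTER_CUBIC)
m=np.hstack([c(a,110,150,160,120),c(b,290,130,160,120)])
m=np.vstack([m,cv2.resize(im[100:255],(800,221))])
cv2.imwrite("pics/r1.png",m[:,:,::-1]);np.savez("r1.npz",im=im,a=a,b=b)
E
```

```text
10.35 [ 0.5588 -0.1686  0.1868] [-3.1412  0.      0.313 ] [ 0.9057  0.5414 -0.6954] 0.013770300061715132
(np.float64(286.4758378093417), np.float64(125.5917027491681))
```

View pics/r1.png

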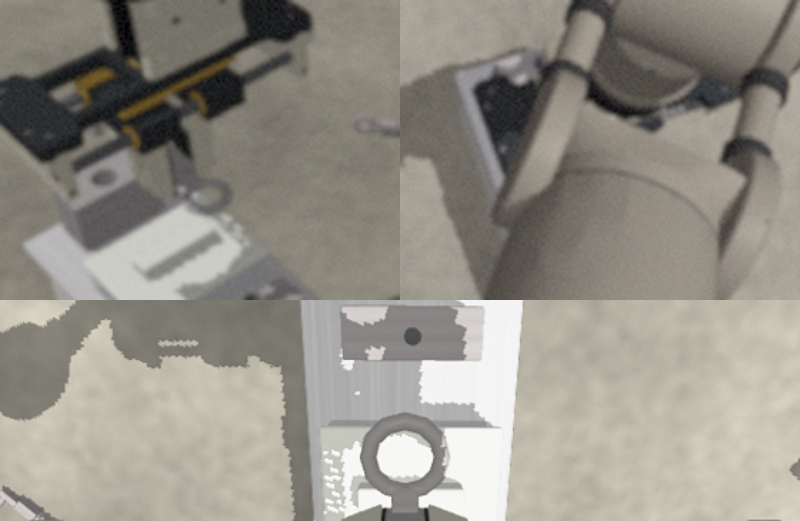

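The view shows the spring held level and square to the rails. The eye is at wrist (283.5,210), and the post top at (289.1,125.2), about 5 mm right of the tool axis. I'll pull back for a close look at the hole.

Call:
move_arm(rows=[[-20,-6,5,0,1],[-38,-12,5,0,1],[-38,-12,5,0,1],[-36,-12,0,0,1],[-20,-7,0,0,1],[0,0,0,0,1],[0,0,0,0,1],[0,0,0,0,1]])

```text
time: 11.3
tool_pos: [0.4078, -0.2186, 0.2019]
tool_rot: [3.141, -0.001, 0.313]
contact_force: [0.3, -0.4, -0.1]
opening: 0.0135
grip_force: 50.0
```

```bash
python3 - <<'E'
from h import *
np.set_printoptions(precision=4,suppress=True)
s=monitor.observe();im=vision.read_camera("wrist")
print(s["time"],s["tool_pos"],s["tool_rot"],s["contact_force"],s["opening"])
print(proj(*pose("wrist",s),(.455,-.2038,.125)))
s0=dict(tool_pos=np.array([.5588,-.1686,.1868]),tool_rot=np.array([-3.1412,0,.313]))
W=pose("wrist",s0);print("post",onz(ray(*W,(289.1,125.2)),.139),"eye",onz(ray(*W,(283.5,209.9)),.2),"hole scene",onz(ray(*pose("scene"),(151.7,220.8)),.125),"top",onz(ray(*pose("top"),(373.6,232.8)),.125))
cv2.imwrite("pics/r2.png",cv2.resize(im[60:270,140:420],(780,585))[:,:,::-1])
E
```

```text
11.3 [ 0.4078 -0.2186  0.2019] [ 3.1411 -0.0007  0.3126] [ 0.2668 -0.4191 -0.0773] 0.01349268074797443
(np.float64(284.54576643291375), np.float64(156.78941607346985))
post [ 0.63  -0.149  0.139] eye [ 0.5918 -0.1574  0.2   ] hole scene [ 0.4593 -0.2031  0.125 ] top [ 0.4542 -0.2055  0.125 ]
```

View pics/r2.png

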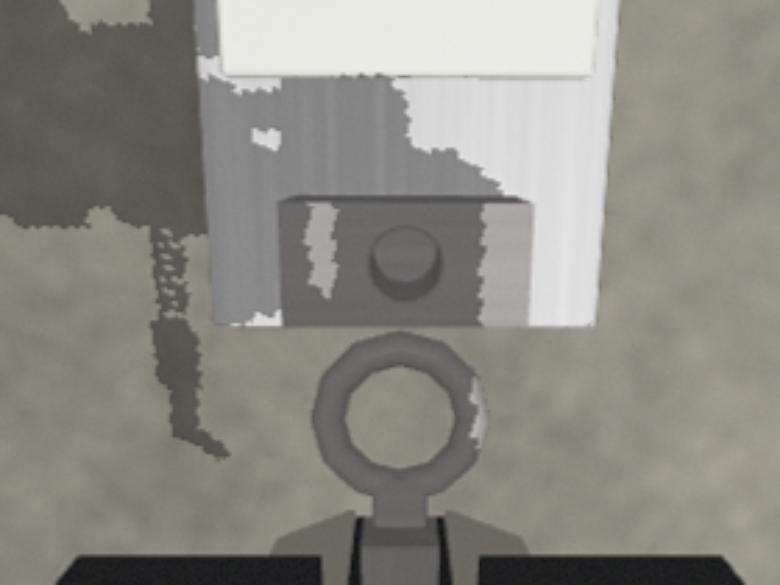

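```bash
python3 - <<'E'
from h import *
np.set_printoptions(precision=4,suppress=True)
s=dict(tool_pos=np.array([.4078,-.2186,.2019]),tool_rot=np.array([3.1411,-.0007,.3126]))
W=pose("wrist",s);r=ray(*W,(285.7,154.4))
h=onz(r,.125);p=np.array([.63,-.149,.125]);d=p-h;y=np.arctan2(d[1],d[0])
print(h,np.hypot(*d[:2]),y, tri([r,ray(*pose("scene"),(151.7,220.8))]))
u=np.array([np.cos(y),np.sin(y)])
for e in(.032,.033,.034): print("TCP for pin over hole",h[:2]+(.142-e)*u)
print("eye wrist z.215",onz(ray(*W,(283.6,209)),.215)-s["tool_pos"])
E
```

```text
[ 0.457  -0.2041  0.125 ] 0.1815600927526832 0.3084841891441316 (array([ 0.4569, -0.2036,  0.123 ]), [np.float64(0.0006428176405528592), np.float64(0.0006428176405528125)])
TCP for pin over hole [ 0.5618 -0.1707]
TCP for pin over hole [ 0.5609 -0.171 ]
TCP for pin over hole [ 0.5599 -0.1713]
eye wrist z.215 [0.0335 0.0112 0.0131]
```

Call:
move_arm(rows=[[20,6,0,0,1],[38,12,0,0,1],[38,12,0,0,1],[36,11,0,-0.004,1],[20,6,0,0,1],[0,0,0,0,1],[0,0,-20,0,1],[0,0,-20,0,1],[0,0,-8,0,1],[0,0,0,0,1],[0,0,0,0,1]])

```text
time: 12.45
tool_pos: [0.559, -0.172, 0.1544]
tool_rot: [3.141, -0.001, 0.308]
contact_force: [0.3, 0.0, -1.1]
opening: 0.0135
grip_force: 50.0
```

Call:
move_arm(rows=[[1,1,-4,0,1],[0,0,-4,0,1],[0,0,-3,0,1],[0,0,-3,0,1],[0,0,0,0,1],[0,0,0,0,1]])

```text
time: 13.05
tool_pos: [0.5597, -0.1708, 0.1397]
tool_rot: [-3.142, 0.0, 0.308]
contact_force: [-0.2, -1.0, -1.0]
opening: 0.0134
grip_force: 50.0
```

Call:
move_arm(rows=[[0,0,-3,0,1],[0,0,-3,0,1],[0,0,0,0,1],[0,0,0,0,1]])

```text
time: 13.45
tool_pos: [0.5597, -0.1708, 0.1336]
tool_rot: [-3.141, 0.0, 0.308]
contact_force: [0.2, 1.1, -0.9]
opening: 0.0137
grip_force: 50.0
```

Call:
move_arm(rows=[[4,1,0,0,1],[5,2,0,0,1],[5,1,0,0,1],[5,2,0,0,1],[5,1,0,0,1],[5,2,0,0,1],[5,1,0,0,1],[4,2,0,0,1],[0,0,0,0,1],[0,0,0,0,1]])

```text
time: 14.45
tool_pos: [0.597, -0.1588, 0.1332]
tool_rot: [-3.141, 0.003, 0.308]
contact_force: [-6.8, -2.2, -2.2]
opening: 0.0135
grip_force: 50.0
```

```bash
python3 - <<'E'
from h import *
np.set_printoptions(precision=4,suppress=True)
s=monitor.observe();im=vision.read_camera("wrist");a=vision.read_camera("scene")
print(s["time"],s["tool_pos"],s["tool_rot"],s["contact_force"],s["opening"])
print(proj(*pose("wrist",s),(.63,-.149,.139)),proj(*pose("wrist",s),(.63,-.149,.125)))
c=lambda i,x,y,w,h:cv2.resize(i[y:y+h,x:x+w],(400,300),interpolation=cv2.INTER_CUBIC)
cv2.imwrite("pics/s1.png",np.hstack([c(im,220,145,133,100),c(a,130,190,133,100)])[:,:,::-1])
E
```

```text
14.45 [ 0.597  -0.1588  0.1332] [-3.1408  0.0026  0.3081] [-6.7634 -2.1629 -2.1612] 0.01354627815912964
(np.float64(285.55019327925424), np.float64(206.56418285694173)) (np.float64(285.389655465987), np.float64(199.35280462315393))
```

View pics/s1.png

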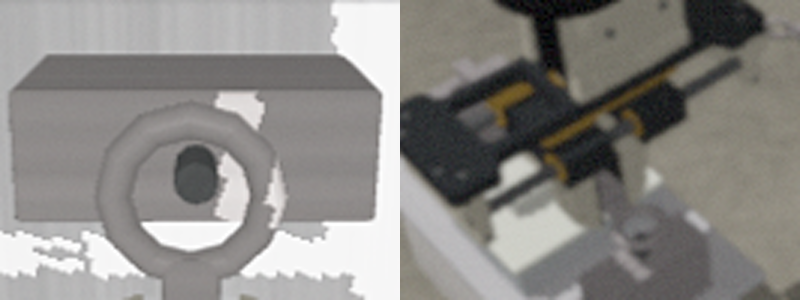

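The ring is centred on the post (crop ring (190,190), post top (196,184), about 1 mm off sideways). The pull is 7 N, so the pin is caught in the hole. I lower it now.

Call:
move_arm(rows=[[0,0,-3,0,1],[0,0,-3,0,1],[0,0,-3,0,1],[0,0,-3,0,1],[0,0,-3,0,1],[0,0,-2,0,1],[0,0,0,0,1],[0,0,0,0,1]])

```text
time: 15.35
tool_pos: [0.5972, -0.1592, 0.1177]
tool_rot: [3.141, 0.001, 0.308]
contact_force: [-8.6, -2.2, 5.3]
opening: 0.0134
grip_force: 50.0
```

Call:
move_arm(rows=[[0,0,-2,0,1],[0,0,0,0,1],[0,0,-1,0,1],[0,0,0,0,1],[0,0,0,0,1]])

```text
time: 15.85
tool_pos: [0.5972, -0.1594, 0.1168]
tool_rot: [3.14, 0.0, 0.308]
contact_force: [-14.4, -1.4, 17.7]
opening: 0.0135
grip_force: 50.0
```

Call:
move_arm(rows=[[-2,-0.6,0,0,1],[-2,-0.6,0,0,1],[0,0,0,0,1],[0,0,0,0,1]])

```text
time: 16.25
tool_pos: [0.5959, -0.1603, 0.1169]
tool_rot: [3.138, -0.005, 0.308]
contact_force: [-4.3, -0.4, 13.4]
opening: 0.0136
grip_force: 50.0
```

Call:
move_arm(rows=[[0,0,0,0,0.1],[0,0,0,0,0.1],[0,0,0,0,0.1],[0,0,0,0,0.1],[0,0,0,0,0.1],[0,0,20,0,0.1],[0,0,40,0,0.1],[0,0,40,0,0.1],[0,0,0,0,0.1]])

```text
time: 17.15
tool_pos: [0.5965, -0.161, 0.22]
tool_rot: [3.134, -0.009, 0.308]
contact_force: [0.8, -0.3, 0.1]
opening: 0.0413
grip_force: 0.0
```

Call:
move_arm(rows=[[-35,-11,0,0,0.1],[-38,-12,0,0,0.1],[-38,-12,0,0,0.1],[-20,-7,0,0,0.1],[0,0,0,0,0.1],[0,0,0,0,0.1],[0,0,0,0,0.1]])

```text
time: 17.85
tool_pos: [0.4637, -0.2018, 0.2135]
tool_rot: [3.141, -0.0, 0.308]
contact_force: [-0.5, 0.6, 0.8]
opening: 0.0412
grip_force: 0.0
```

```bash
python3 - <<'E'
from h import *
np.set_printoptions(precision=4,suppress=True)
s=monitor.observe();im=vision.read_camera("wrist");a=vision.read_camera("scene")
print(s["time"],s["tool_pos"],s["tool_rot"],s["contact_force"],s["opening"])
np.savez("f.npz",im=im,a=a,p=s["tool_pos"],r=s["tool_rot"])
c=lambda i,x,y,w,h,H:cv2.resize(i[y:y+h,x:x+w],(400,H),interpolation=cv2.INTER_CUBIC)
cv2.imwrite("pics/f1.png",np.hstack([c(im,180,0,200,300,600),c(a,120,150,140,210,600)])[:,:,::-1])
E
```

```text
17.85 [ 0.4637 -0.2018  0.2135] [ 3.1414 -0.0004  0.3083] [-0.4626  0.5883  0.8316] 0.041222302256419825
```

View pics/f1.png

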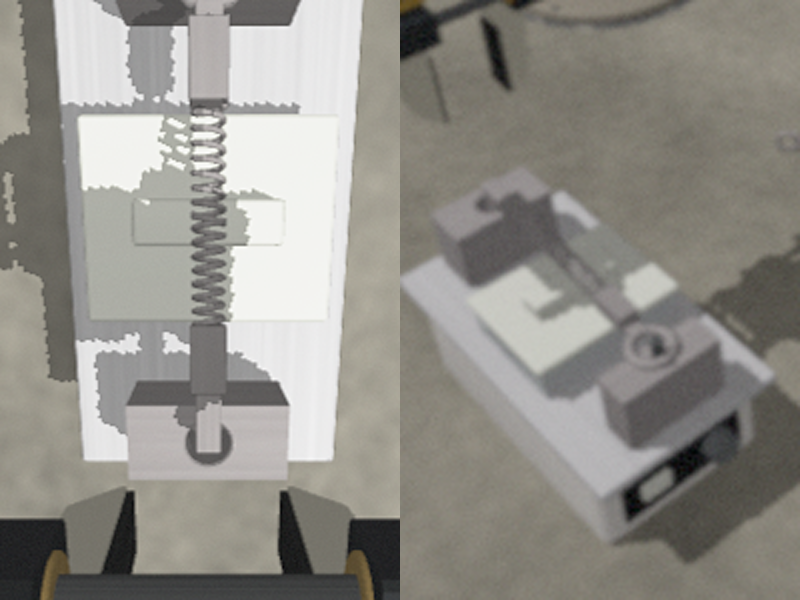

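The spring is fitted: the pin strip ends in the hole (wrist crop (209,445)) and the eye encircles the post (scene crop (652,345)). I check the heights by pixel.

```bash
python3 - <<'E'
from h import *
np.set_printoptions(precision=4,suppress=True)
S=pose("scene");f=np.load("f.npz");W=pose("wrist",dict(tool_pos=f["p"],tool_rot=f["r"]))
for z in(.128,.133,.138):print(z,proj(*S,(.6243,-.1508,z)))
e1=ray(*W,(284.5,226.5));print(tri([e1,ray(*S,(151.5,221))]))
# block edge widths in wrist: eye block far top, pin block: depth from 14 mm width
print([onz(ray(*W,q),.139) for q in((180+191/2,392/2),(180+227/2,392/2),(180+190/2,101/2),(180+228/2,101/2))])
E
```

```text
0.128 (np.float64(207.09993586127376), np.float64(271.1070898887707))
0.133 (np.float64(206.79556809745878), np.float64(269.0840982450647))
0.138 (np.float64(206.48834833061417), np.float64(267.04215065732416))
(array([ 0.4504, -0.2048,  0.1178]), [np.float64(0.0020649478577794804), np.float64(0.002064947857779463)])
[array([ 0.4796, -0.1897,  0.139 ]), array([ 0.484 , -0.2033,  0.139 ]), array([ 0.5787, -0.1587,  0.139 ]), array([ 0.5827, -0.1712,  0.139 ])]
```

The eye is at rail height (seen row 270.8, expected 271.1). The pin-side height is less certain, so I press lightly on the pin-side block with shut fingers, which also measures it; flush would be a top at about 0.139.

Call:
move_arm(rows=[[15,5,0,0,1],[15,4,0,0,1],[0,0,0,0,1],[0,0,0,0,1],[0,0,0,0,1],[0,0,-25,0,1],[0,0,-25,0,1],[0,0,-13,0,1],[0,0,0,0,1],[0,0,0,0,1]], newtons=10)

```text
time: 18.95
tool_pos: [0.4927, -0.1933, 0.1512]
tool_rot: [3.141, -0.0, 0.307]
contact_force: [-0.4, 0.5, 1.1]
opening: 0.0004
grip_force: 0.0
```

Call:
move_arm(rows=[[0,0,-2,0,1],[0,0,-2,0,1],[0,0,-1,0,1],[0,0,-1,0,1],[0,0,0,0,1],[0,0,0,0,1]])

```text
time: 19.55
tool_pos: [0.4928, -0.1931, 0.145]
tool_rot: [3.141, -0.0, 0.308]
contact_force: [0.6, -0.9, 3.1]
opening: 0.0003
grip_force: 1.2
```

Call:
move_arm(rows=[[0,0,-1,0,1],[0,0,-1,0,1],[0,0,0,0,1],[0,0,-1,0,1],[0,0,0,0,1]])

```text
time: 20.05
tool_pos: [0.4924, -0.1932, 0.1418]
tool_rot: [3.141, 0.001, 0.308]
contact_force: [-3.0, -1.8, 5.0]
opening: 0.0003
grip_force: 2.3
```

Call:
move_arm(rows=[[0,0,-1,0,1],[0,0,-1,0,1],[0,0,0,0,1],[0,0,-1,0,1],[0,0,0,0,1]])

```text
time: 20.55
tool_pos: [0.4922, -0.1934, 0.1391]
tool_rot: [3.141, 0.001, 0.308]
contact_force: [-5.2, -1.3, 7.4]
opening: 0.0003
grip_force: 4.0
```

Call:
move_arm(rows=[[0,0,-1,0,1],[0,0,-1,0,1],[0,0,0,0,1],[0,0,0,0,1]])

```text
time: 20.95
tool_pos: [0.4923, -0.1934, 0.139]
tool_rot: [3.14, 0.0, 0.308]
contact_force: [-9.9, 0.6, 21.9]
opening: 0.0002
grip_force: 10.9
```

The pin side is firm at 0.139, so it is flush. Next is the same press on the eye block.

Call:
move_arm(rows=[[0,0,12,0,1],[0,0,18,0,1],[30,10,0,0,1],[40,13,0,0,1],[30,10,0,0,1],[0,0,0,0,1],[0,0,-10,0,1],[0,0,-7,0,1],[0,0,0,0,1],[0,0,0,0,1]])

```text
time: 21.95
tool_pos: [0.592, -0.1604, 0.1495]
tool_rot: [-3.141, 0.001, 0.307]
contact_force: [-0.2, -0.3, -0.2]
opening: 0.0003
grip_force: 0.0
```

Call:
move_arm(rows=[[0,0,-2,0,1],[0,0,-2,0,1],[0,0,-2,0,1],[0,0,-2,0,1],[0,0,-1,0,1],[0,0,-1,0,1],[0,0,0,0,1]])

```text
time: 22.65
tool_pos: [0.5927, -0.16, 0.1396]
tool_rot: [-3.142, 0.0, 0.308]
contact_force: [0.4, -0.9, 0.3]
opening: 0.0005
grip_force: 0.0
```

Call:
move_arm(rows=[[0,0,-1,0,1],[0,0,-1,0,1],[0,0,-1,0,1],[0,0,0,0,1]])

```text
time: 23.05
tool_pos: [0.5929, -0.16, 0.1391]
tool_rot: [3.14, -0.001, 0.308]
contact_force: [-5.1, 2.1, 13.0]
opening: 0.0002
grip_force: 6.7
```

Call:
move_arm(rows=[[0,0,10,0,1],[0,0,30,0,1],[0,0,40,0,1],[0,0,30,0,1],[0,0,0,0,1],[0,0,0,0,1]])

```text
time: 23.65
tool_pos: [0.5929, -0.1601, 0.2472]
tool_rot: [3.141, -0.001, 0.308]
contact_force: [-0.3, 0.4, 0.1]
opening: 0.0004
grip_force: 0.0
```

```bash
python3 -c "
from cell import monitor,workorder
s=monitor.observe();print(s['time'],s['tool_pos'],s['contact_force']);print(workorder.hand_in())"
```

```text
23.65 [ 0.59286557 -0.16005669  0.24722768] [-0.30765838  0.37819177  0.05612218]
the job is handed in; nothing more can be done
None
```

The spring is fitted, with its pin in the hole and its eye over the post; a firm press found both ends flush on the rails, the arm is clear, and the job went in at 23.7 s of 38 s, though hand-in gave no verdict.

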